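# Let down the bench winch

### The job

The workshop's bench winch is wound up against its return spring: take hold of the lever's grip and trigger, wind it forward just far enough to take the load off the pawl and squeeze the pawl off the ratchet wheel with a light hand. Keep hold and ease the drum all the way back, never letting it run and without ramming or leaning on the stop, until the lever rests against the rubber stop post, then let go there. Leave the spanner, jar, ring and bolt beside it where they are.

Things in the scene. Friction and masses are not known exactly. Their poses are not given: they have to be found in the camera images.
- winch: Winch base: grey plate 150 x 150 x 10 mm fixed to the bench, origin at the centre of its underside, on the upright drum axle (z up). On the plate sits the fixed dark ratchet wheel, 30 teeth (one per 0.209 rad), 120 mm across the tips, z 10 to 22 mm. Above it the bare drum and the lever turn together on the axle.
- drum (a joint): Turn of drum and lever about the axle, rad = yaw of lever minus yaw of base. Grows counter-clockwise seen from above, the winding direction. A return spring always pulls it clockwise with 0.75 to 1.0 N m (6 to 8 N at the grip). At the start a tooth and the pawl hold it, between 0.6 and 1.3 rad. Winding forward is always possible; the pawl clicks over.
- lever: Lever, two steel rails 35 mm wide over all at height z 66 to 76 mm, reaching 165 mm out from the axle. Origin on the axle at bench level, x outward along the lever, z up. At its outer end stands a fixed black upright grip: 10 mm thick (x 141 to 151 mm), 20 mm wide (y), top at z 126 mm.
- trigger: Steel upright in the slot between the rails, inboard of the black grip, one piece with the pawl: 8 mm thick, 20 mm wide, free from z 80 to 126 mm. Inner face 94 mm from the axle (103 mm drawn). Pinch it together with the grip from above, one finger outside each: 57 mm over both, 48 mm when drawn. Over 40 N on trigger or grip damages them. Axes as the lever's.
- pawl (a joint): Draw of pawl and trigger outward along the lever, m: 0 in the teeth, above 0.0072 clear, 0.009 end of travel. Its spring pushes in with 6 N at 0, 9 N at 0.009. Tooth faces are hooked: until the drum is wound forward 0.06 rad the pawl binds; wind 0.08 to 0.14 rad, then draw. The fixed grip does not give, so the hand must go outward 4.5 mm while squeezing.
- grip (a point): Point on the lever, 127 mm from the axle, z 102 mm: middle between the fingers when the pawl is drawn, at a good height to grip (with the pawl in, the middle is at 122.5 mm).
- stop_block: Adjustable stop: dark block fixed at the edge of the base (same origin and axes as the base), carrying a clamped arm with an upright black rubber post, 12 mm across, top at z 80 mm, 83 mm from the axle. Where the arm is clamped is not reported: the lever meets the post at a drum value anywhere from 0 to 0.35 rad. Find it by feel, pawl still drawn; over 30 N between lever and post damages it.
- spanner: Bystander: steel spanner lying by the winch.
- screw_jar: Bystander: small amber jar, 56 mm across, 70 mm high, by the winch.
- bearing: Bystander: steel ring 42 mm across, 12 mm high, by the winch.
- axle_bolt: Bystander: bolt standing on its head, 44 mm high, below the lever's sweep.
Not all that is in view belongs to the job. There is more than one size of the stop_block; the job needs the largest.

How it is judged:
By the outcome, as a careful person would: the job done as asked, in the order asked, and still so for the second after the job is handed in, with the robot touching nothing.
It also fails if it takes over 51 s, if anything falls off the work surface, if the arm or the gripper's body presses on something with over 40 N, if the wrist force passes 120 N, or if a joint passes its speed limit or range.

### The arm

A 7-joint arm with a two-finger parallel gripper is mounted at the origin on the work surface. World frame = base frame: x ahead of the robot, y to its left, z up, the work surface at z = 0. Lengths are in m, angles in rad, forces in N, time in s.
With the tool pointing down it reaches from about 0.4 to 0.75 m from the base axis. Payload 19.5 kg.
Tool frame: the origin (TCP) lies at the very end of the fingers, on their centre line; the grasp point (between the pads) lies 19 mm behind it; z points along the fingers, y is the line along which they close (so a half turn about z gives the same grasp; the last joint's range is limited). The gripper opens to 85 mm and grips with 20 to 120 N. Pads are 22 mm wide; open, the fingers measure 114 mm over their backs; the gripper's body (76 mm by 85 mm) begins 54 mm behind the grasp point. The pads swing forward as they close: fully open they stand 13 mm farther back than shut.
Start: joints at [-1.261, 0.707, -0.028, 1.485, 0.022, 0.951, -0.075], TCP at [0.198, 0.54, 0.231] pointing down, gripper open.
Joint ranges: [-2.71, 2.71], [-0.32, 2.16], [-1.57, 1.52], [0, 2.45], [-1.46, 4.6], [0, 2.02], [-2.83, 2.83]. Speed limits (rad/s): [1.89, 1.89, 2.57, 2.57, 3.01, 3.01, 3.01].

### API

Orientations are given as a unit quaternion [w, x, y, z].
In Python, from bench import env gives the robot as it stands. The module is installed in compiled form; this text tells all that it offers.
- The arm moves only by the tool arm_command, never from a script. Its argument "plan" is one flat list of numbers, 7 for each row, row after row: the turn, a rotation vector about the tool's x, y, z in rad, then the shift along the tool's x, y, z in mm, then the closure, from -1 (fully open) to 1 (shut), so that 0 is half open. A call has 1 to 10 rows; each row shifts and turns the commanded pose from where the row before left it, along the tool's axes as they then stand; what a row does not reach is not made up. A row lasts 1/8 s, in which the tool goes at most 62.5 mm and 10.7 degrees, less where a joint would pass 70% of its speed; a pose out of reach is approached as far as the arm can. A call is refused whole if a number of a shift passes 62.5 or a number of a turn 0.188, either way. A call with a gripper value outside its range is refused whole. The fingers move at their own pace and stop on an object; the grip force is fixed at half the most. Time passes only in rows, so rows that do not move let the fingers close. It gives the time, the measured TCP pose, the force, the opening and the grip force at its end, in the units of the state.
- env.state(): the state, without advancing time (a new reading comes with each control period).
- env.snapshot(name): name is "side" or "top"; returns (picture, depth): 480x640x3 uint8, red, green, blue; 480x640 float32, m along the optical axis (not along the pixel's ray), 0 where there is no reading.
- env.camera_params(name): a dict with "fx", "fy", "cx", "cy" (pixels), "eye" and "orientation" of the camera in the world. Camera axes: x right, y up, looking along -z (the intrinsics and any distortion apply to the point x, -y, -z); pixel columns grow to the right and rows downward; lengths in m; the calibration is good to about 2 mm. A picture is of the moment at which its call begins. camera_params takes no time and is no camera call.
- env.sign_off(): hands the job in; it is judged then, once.
Trained networks look in the newest picture that a camera, given by its name, has taken for a name from the list of things; names that differ only in an ending like _2 or _b are one class to them, and where a whole thing is asked for, a point or a joint stands for the part that bears it (a point fixed in the world has none). Each returns a list of dicts, best first, with "p" (0 to 1); they miss things now and then, are a little off and sometimes report something else, mostly with a low value. They report only what shows in the picture. A call takes as long as a camera call. They do not tell look-alikes from the thing itself.
- env.search_frame(target, camera): "rect" ([left, top, right, bottom] in pixels, round what is visible of it).
- env.masks_of(target, camera): "pixels" (480x640 bool, what is visible of it) and "rect" ([left, top, right, bottom] in pixels, round what is visible of it).
- env.landmark_of(target, camera): "xy" ([column, row] in pixels: a listed point, or the origin of a listed thing).
The state is a dict: "t": time; "q": joint angles; "qvel": joint speeds; "joint_efforts": joint torques, N m; "eef_pos": TCP position; "tool_rot": TCP orientation; "wrist_force": force on the tool from outside, world axes, zero at the start; "moment": the same for the moment, N m; "finger_gap": opening from 0.0 (shut) to 1.0 (fully open); "gripper_force": force on a finger pad.
Only numpy, scipy, OpenCV 4.12 (cv2) and the standard library are available. Lean on these libraries where they do the work, as an engineer would, in place of code of your own. Each camera call takes 0.05 s, during which the arm holds its last target. There are 200 camera calls.

## Working session

There is one attempt and no reset: what is moved stays moved. The work goes in short steps, Python scripts to look and compute and a tool call to move; the robot and the scene stay as the last step left them, time stands still between calls to the robot, and variables do not carry over. Pictures are saved under pics/ and viewed, at most 10 in all, crops included, and the job is handed in when it is done.

Besides the shell and the picture viewer there is one more tool, called after "Call:" as a command line: name --argument value ..., lists and objects as JSON in quotes. arm_command: Moves the arm, as the interface text tells. Its arguments: {"type":"object","properties":{"plan":{"type":"array","items":{"type":"number"}}},"required":["plan"]}

```bash
mkdir -p pics; cat > h.py <<'E'
import numpy as np, cv2
from scipy.spatial.transform import Rotation as R
from bench import env
def rot(q): return R.from_quat([q[1],q[2],q[3],q[0]]).as_matrix()
def world(c,u,v,d):
    p=env.camera_params(c); u,v,d=map(np.asarray,(u,v,d))
    l=np.stack([(u-p['cx'])/p['fx']*d,-(v-p['cy'])/p['fy']*d,-d],-1)
    return l@rot(p['orientation']).T+np.array(p['eye'])
def pix(c,P):
    p=env.camera_params(c); l=(np.asarray(P)-p['eye'])@rot(p['orientation'])
    return np.stack([p['cx']-p['fx']*l[...,0]/l[...,2],p['cy']+p['fy']*l[...,1]/l[...,2]],-1)
def save(n,a): cv2.imwrite('pics/'+n,cv2.cvtColor(a,cv2.COLOR_RGB2BGR))
E
python3 - <<'E'
from h import *
s=env.state(); print(s)
for c in('top','side'):
    a,d=env.snapshot(c); save(c+'0.png',a); np.savez('/tmp/'+c,a=a,d=d); print(env.camera_params(c))
    for t in('winch','lever','trigger','stop_block','grip'):
        print(c,t,[(round(r['p'],2),np.round(r['xy'])) for r in env.landmark_of(t,c)][:4])
E
```

```text
{'t': 0.0, 'q': array([-1.26068383,  0.70706996, -0.02763283,  1.48500581,  0.02199527,
        0.95090022, -0.07550034]), 'qvel': array([ 5.51761404e-04, -7.31520389e-04,  9.32840293e-04, -1.73432269e-05,
       -1.20318992e-04,  1.25920954e-03,  1.69640932e-03]), 'joint_efforts': array([-2.28194613e-04, -8.83231688e+01,  1.23451553e+00, -2.36171186e+01,
        1.68273412e-02,  6.49503418e-03,  4.07556229e-05]), 'eef_pos': array([0.19804575, 0.53953319, 0.23084469]), 'tool_rot': array([-8.43002023e-05,  1.74995928e-01,  9.84569009e-01, -5.33990825e-04]), 'wrist_force': array([ 0.86994628, -0.61532392, -0.27700041]), 'moment': array([ 0.04284822, -0.01330258, -0.03485575]), 'gripper_force': 0.0, 'finger_gap': 0.9993367275615624}
{'fx': 476.1589550047978, 'fy': 476.1589550047978, 'cx': 318.99330985729796, 'cy': 243.8872044884486, 'eye': array([ 0.35189481, -0.00505492,  0.74387992]), 'orientation': array([-0.69579873, -0.07676353,  0.07750145,  0.70990493])}
top winch [(0.82, array([387., 237.]))]
top lever [(0.69, array([387., 240.]))]
top trigger []
top stop_block []
top grip [(0.78, array([316., 189.]))]
{'fx': 526.589925917564, 'fy': 526.589925917564, 'cx': 325.7938466377116, 'cy': 233.9562353099868, 'eye': array([0.38164726, 0.58296657, 0.68464039]), 'orientation': array([-0.10241149, -0.03971544,  0.37743289,  0.91949931])}
side winch [(0.98, array([330., 220.])), (0.61, array([393., 205.]))]
side lever [(0.84, array([326., 222.]))]
side trigger []
side stop_block [(0.18, array([266., 270.]))]
side grip [(0.75, array([281., 214.]))]
```

View pics/top0.png

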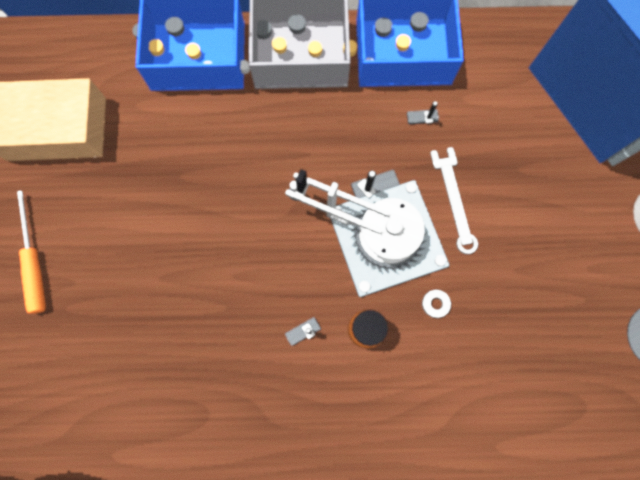

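View pics/side0.png

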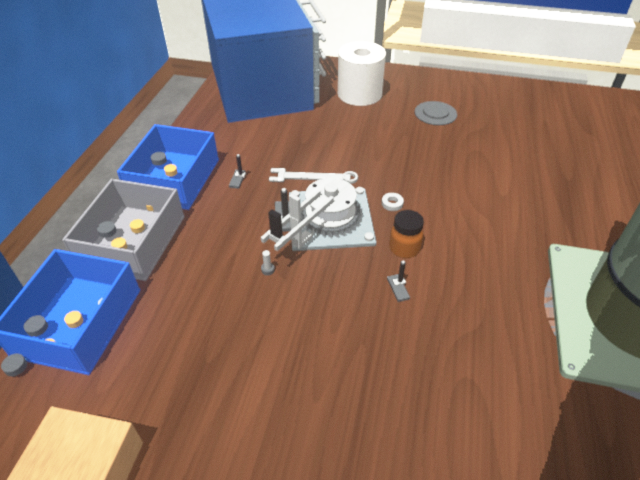

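Top: grip at (301,182), trigger at (333,195), drum hub at (395,227). The stop post at (370,182), on the block at the base edge (376,185), is the large one. The look-alike small stops are at (423,115) and (303,331), both loose on the bench. Side: the bolt is at (267,262), jar at (407,235), ring at (393,201) and spanner at (315,176).

```bash
python3 - <<'E'
from h import *
for c,pts in (('top',dict(hub=(395,226),grip=(301,177),trig=(333,188),post=(370,174),lev1=(297,192),drum=(405,240),c1=(412,188),c2=(440,261),c3=(365,288),jar=(369,328))),
 ('side',dict(hub=(331,184),grip=(275,213),trig=(296,195),post=(284,191),boltt=(266,253),c1=(360,192),c2=(368,238)))):
    d=np.load('/tmp/'+c+'.npz')['d']
    for k,(u,v) in pts.items():
        w=d[v-3:v+4,u-3:u+4]; uu,vv=np.meshgrid(np.arange(u-3,u+4),np.arange(v-3,v+4)); P=world(c,uu,vv,w)[w>0]
        i=P[:,2].argmax(); print(c,k,np.round(np.median(P,0),3),'hi',np.round(P[i],3))
# height slab, both cams
for c in('top','side'):
    d=np.load('/tmp/'+c+'.npz')['d']; uu,vv=np.meshgrid(np.arange(640),np.arange(480)); P=world(c,uu,vv,d)
    ctr=world('top',395,226,np.load('/tmp/top.npz')['d'][226,395])
    m=(d>0)&(np.hypot(P[...,0]-ctr[0],P[...,1]-ctr[1])<.2)
    for lo,hi in((.085,.14),(.118,.14)):
        q=(m&(P[...,2]>lo)&(P[...,2]<hi)).astype(np.uint8); n,l,st,ce=cv2.connectedComponentsWithStats(q)
        for i in range(1,n):
            if st[i,4]>8: print(c,lo,st[i],np.round(P[l==i].mean(0),3),np.round(P[l==i].max(0),3),np.round(P[l==i].min(0),3))
a=np.load('/tmp/top.npz')['a'][140:310,270:470]; b=np.load('/tmp/side.npz')['a'][150:290,220:420]
save('crop0.png',np.vstack([cv2.resize(a,None,fx=3,fy=3,interpolation=2)[:360,:600],cv2.resize(b,None,fx=3,fy=3,interpolation=2)[60:300]]))
E
```

```text
top hub [ 0.523 -0.117  0.08 ] hi [ 0.526 -0.114  0.083]
top grip [0.585 0.016 0.126] hi [0.586 0.017 0.128]
top trig [ 0.567 -0.028  0.126] hi [ 0.562 -0.023  0.128]
top post [ 0.602 -0.085  0.081] hi [ 0.603 -0.085  0.086]
top lev1 [0.577 0.024 0.078] hi [0.577 0.018 0.097]
top drum [ 0.506 -0.133  0.064] hi [ 0.506 -0.13   0.066]
top c1 [ 0.602 -0.159  0.016] hi [ 0.606 -0.16   0.019]
top c2 [ 0.482 -0.195  0.017] hi [ 0.477 -0.195  0.019]
top c3 [ 0.443 -0.077  0.017] hi [ 0.442 -0.079  0.019]
top jar [ 0.38  -0.075  0.07 ] hi [ 0.383 -0.077  0.073]
side hub [ 0.528 -0.122  0.081] hi [ 0.527 -0.12   0.083]
side grip [0.588 0.018 0.126] hi [0.59  0.016 0.128]
side trig [ 0.598 -0.152  0.018] hi [ 0.567 -0.023  0.128]
side post [ 0.605 -0.086  0.08 ] hi [ 0.605 -0.087  0.086]
side boltt [0.604 0.031 0.044] hi [0.606 0.031 0.047]
side c1 [ 0.483 -0.19   0.014] hi [ 0.479 -0.193  0.019]
side c2 [ 0.448 -0.069  0.015] hi [ 0.45  -0.067  0.019]
top 0.085 [295 169  12  23 207] [0.583 0.017 0.115] [0.596 0.025 0.129] [0.576 0.009 0.086]
top 0.085 [327 182  10  22 157] [ 0.563 -0.026  0.116] [ 0.577 -0.019  0.129] [ 0.556 -0.033  0.087]
top 0.118 [295 169  11  16 115] [0.585 0.017 0.125] [0.596 0.024 0.129] [0.576 0.01  0.118]
top 0.118 [327 182  10  16  90] [ 0.565 -0.026  0.125] [ 0.577 -0.019  0.129] [ 0.557 -0.032  0.118]
side 0.085 [288 193  13  25 245] [ 0.567 -0.024  0.109] [ 0.578 -0.018  0.129] [ 0.558 -0.032  0.085]
side 0.085 [268 209  14  27 280] [0.587 0.02  0.109] [0.599 0.026 0.128] [0.578 0.011 0.085]
side 0.118 [288 193  12  11  78] [ 0.568 -0.025  0.124] [ 0.578 -0.018  0.129] [ 0.559 -0.032  0.118]
side 0.118 [268 209  13  11  96] [0.588 0.019 0.124] [0.599 0.026 0.128] [0.578 0.011 0.118]
```

View pics/crop0.png

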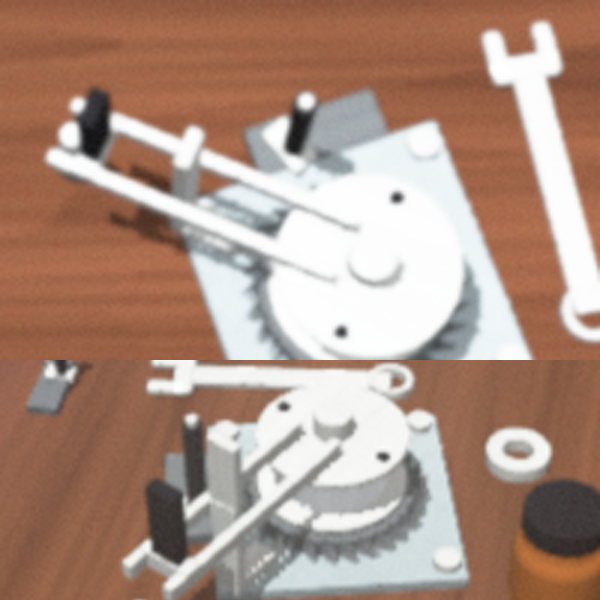

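The black post on the block bolted at the base edge (the largest, top pixel (370,180)) is the stop. The two small loose ones at (423,115) and (303,331) are decoys. The crop confirms the grip and trigger. Lever yaw is about 1.145 rad, axle (0.5255,-0.1155), drum about 0.87. The measured grip–trigger distance and post radius match the given sizes. I'll approach now.

Call:
arm_command --plan '[0, 0, 0, -39, -27, 0, -1, 0, 0, 0, -39, -27, 0, -1, 0, 0, 0, -39, -27, 0, -1, 0, 0, 0, -39, -27, 0, -1, 0, 0, 0, -39, -27, 0, -1, 0, 0, 0, -39, -27, 0, -1, 0, 0, 0, -39, -27, 0, -1, 0, 0, 0, -39, -27, 0, -1, 0, 0, 0, -39, -27, 0, -1, 0, 0, 0, -39, -27, 0, -1]'

```text
t: 1.85
eef_pos: [0.472, 0.1505, 0.2314]
tool_rot: [0.0, 0.175, 0.985, 0.0]
wrist_force: [1.3, 0.5, 0.9]
finger_gap: 0.998
gripper_force: 0.0
```

```bash
cat > go.py <<'E'
from h import *
import sys
s=env.state(); M=rot(s['tool_rot']); p=np.array(s['eef_pos'])
A=np.array([.5255,-.1155]); 
if len(sys.argv)>3:
    t=np.array(list(map(float,sys.argv[1:4])))
    print('shift mm tool',np.round((t-p)@M*1e3,1))
y=M[:,1]; phi=np.arctan2(y[1],y[0]); r=p[:2]-A
f=np.array(s['wrist_force'])
print('t',round(s['t'],2),'p',np.round(p,4),'yaw',round(phi,4),'tilt',np.round(M[:,2],3),'r',round(np.hypot(*r),4),'ang',round(np.arctan2(r[1],r[0]),4),'Ftool',np.round(f@M,1),'gap',round(s['finger_gap']*85,2),'gf',round(s['gripper_force'],1),'m',np.round(s['moment'],2))
E
python3 go.py .577 -.003 .15
```

```text
shift mm tool [-151.4 -108.    81.5]
t 1.85 p [0.472  0.1505 0.2314] yaw 1.219 tilt [ 0.  0. -1.] r 0.2714 ang 1.7691 Ftool [-1.1  0.9 -0.9] gap 84.84 gf 0.0 m [-0.01 -0.02 -0.01]
```

Call:
arm_command --plan '[0, 0, 0, -38, -27, 10, -1, 0, 0, 0, -38, -27, 15, -1, 0, 0, 0, -38, -27, 15, -1, 0, 0, 0, -37.5, -27, 15, -1, 0, 0, 0.074, 0, 0, 13, -1, 0, 0, 0, 0, 0, 13, -1, 0, 0, 0, 0, 0, 0, -1]'

```text
t: 2.72
eef_pos: [0.5757, -0.0011, 0.1497]
tool_rot: [-0.001, 0.21, 0.978, -0.0]
wrist_force: [-0.1, -0.3, 0.4]
finger_gap: 0.999
gripper_force: 0.0
```

```bash
python3 - <<'E'
from h import *
for c in('top','side'):
    a,d=env.snapshot(c); np.savez('/tmp/'+c+'1',a=a,d=d)
    uu,vv=np.meshgrid(np.arange(640),np.arange(480)); P=world(c,uu,vv,d)
    g=np.array([.577,-.003]); m=(d>0)&(np.hypot(P[...,0]-g[0],P[...,1]-g[1])<.08)&(P[...,2]>.085)&(P[...,2]<.128)
    n,l,st,ce=cv2.connectedComponentsWithStats(m.astype(np.uint8))
    for i in range(1,n):
        if st[i,4]>10: print(c,st[i],np.round(P[l==i].mean(0),3),np.round(P[l==i].max(0),3),np.round(P[l==i].min(0),3))
    if c=='side': save('s1.png',cv2.resize(a[110:290,200:440],None,fx=3,fy=3,interpolation=2))
E
python3 go.py .577 -.003 .083
```

```text
side [288 193  13  26 250] [ 0.567 -0.024  0.108] [ 0.578 -0.019  0.128] [ 0.558 -0.034  0.085]
side [268 209  14  26 280] [0.587 0.02  0.109] [0.599 0.027 0.128] [0.577 0.011 0.085]
shift mm tool [-1.4 -1.3 67.7]
t 2.83 p [ 0.5763 -0.0012  0.1507] yaw 1.1468 tilt [ 0. -0. -1.] r 0.1251 ang 1.1528 Ftool [-0.5  0.1 -0.5] gap 85.14 gf 0.0 m [0.02 0.01 0.04]
```

View pics/s1.png

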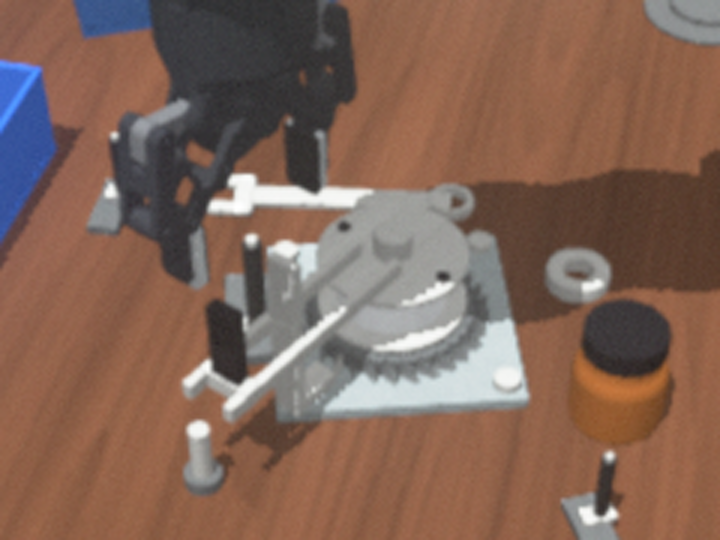

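The picture shows the open fingers above and in line with the grip (225,340) and trigger (285,300), with the bolt clear at (200,455). I'll go down and pre-close to just wider than 57 mm.

Call:
arm_command --plan '[0, 0, 0, -1.4, -0.5, 17, -1, 0, 0, 0, 0, 0, 17, -1, 0, 0, 0, 0, 0, 17, -0.8, 0, 0, 0, 0, 0, 15, -0.6, 0, 0, 0, 0, 0, 0, -0.45, 0, 0, 0, 0, 0, 0, -0.45, 0, 0, 0, 0, 0, 0, -0.45]'

```text
t: 3.7
eef_pos: [0.5775, -0.0028, 0.0849]
tool_rot: [0.0, 0.211, 0.977, 0.0]
wrist_force: [0.1, 0.0, -0.3]
finger_gap: 0.724
gripper_force: 0.0
```

```bash
python3 go.py .577 -.003 .083
```

```text
shift mm tool [ 0.4 -0.4  1.9]
t 3.7 p [ 0.5775 -0.0028  0.0849] yaw 1.145 tilt [ 0.001 -0.    -1.   ] r 0.1242 ang 1.1384 Ftool [-0.   0.1  0.3] gap 61.55 gf 0.0 m [ 0.04 -0.    0.06]
```

Call:
arm_command --plan '[0, 0, 0, 0, 0, 1, -0.4, 0, 0, 0, 0, 0, 0, -0.37, 0, 0, 0, 0, 0, 0, -0.37]'

```text
t: 4.08
eef_pos: [0.5773, -0.0027, 0.0834]
tool_rot: [0.0, 0.211, 0.977, -0.0]
wrist_force: [-1.2, 0.4, 0.4]
finger_gap: 0.683
gripper_force: 0.0
```

```bash
python3 go.py
```

```text
t 4.08 p [ 0.5773 -0.0027  0.0834] yaw 1.145 tilt [ 0. -0. -1.] r 0.1241 ang 1.1403 Ftool [ 1.3 -0.1 -0.4] gap 58.02 gf 0.0 m [0.01 0.01 0.01]
```

Call:
arm_command --plan '[0, 0, 0, 0, 0, 0, -0.35, 0, 0, 0, 0, 0, 0, -0.34, 0, 0, 0, 0, 0, 0, -0.34]'

```text
t: 4.45
eef_pos: [0.5772, -0.0029, 0.0833]
tool_rot: [-0.0, 0.211, 0.977, -0.0]
wrist_force: [-1.1, -2.0, 1.5]
finger_gap: 0.667
gripper_force: 1.2
```

```bash
python3 go.py
```

```text
t 4.45 p [ 0.5772 -0.0029  0.0833] yaw 1.1448 tilt [-0. -0. -1.] r 0.1239 ang 1.1403 Ftool [ 0.2 -2.3 -1.5] gap 56.72 gf 1.2 m [-0.48  0.26 -0.08]
```

Call:
arm_command --plan '[0, 0, 0, 0, -0.3, 0, -0.35, 0, 0, 0, 0, 0, 0, -0.36, 0, 0, 0, 0, 0, 0, -0.37, 0, 0, 0, 0, 0, 0, -0.37]'

```text
t: 4.95
eef_pos: [0.5772, -0.003, 0.0833]
tool_rot: [0.0, 0.211, 0.977, -0.0]
wrist_force: [0.2, -0.1, -0.4]
finger_gap: 0.686
gripper_force: 0.0
```

```bash
python3 go.py
```

```text
t 4.95 p [ 0.5772 -0.003   0.0833] yaw 1.1451 tilt [ 0. -0. -1.] r 0.1238 ang 1.1405 Ftool [-0.3 -0.   0.4] gap 58.32 gf 0.0 m [-0.07  0.    0.03]
```

Call:
arm_command --plan '[0, 0, 0, 0, -0.2, 0, -0.35, 0, 0, 0, 0, 0, 0, -0.34, 0, 0, 0, 0, 0, 0, -0.33, 0, 0, 0, 0, 0, 0, -0.33]'

```text
t: 5.45
eef_pos: [0.5771, -0.003, 0.0834]
tool_rot: [0.0, 0.211, 0.977, 0.0]
wrist_force: [0.2, 2.0, 1.5]
finger_gap: 0.664
gripper_force: 7.0
```

```bash
python3 go.py
```

```text
t 5.45 p [ 0.5771 -0.003   0.0834] yaw 1.145 tilt [ 0.  0. -1.] r 0.1237 ang 1.1404 Ftool [ 0.6  1.9 -1.5] gap 56.44 gf 7.0 m [ 0.5  -0.07 -0.11]
```

Call:
arm_command --plan '[0, 0, 0, 0, 0, 0, -0.32, 0, 0, 0, 0, 0, 0, -0.32]'

```text
t: 5.7
eef_pos: [0.5772, -0.003, 0.0834]
tool_rot: [0.0, 0.211, 0.977, 0.0]
wrist_force: [-0.1, 3.1, 4.8]
finger_gap: 0.666
gripper_force: 15.9
```

```bash
python3 go.py
```

```text
t 5.7 p [ 0.5772 -0.003   0.0834] yaw 1.1451 tilt [ 0.  0. -1.] r 0.1238 ang 1.1403 Ftool [ 1.4  2.7 -4.8] gap 56.65 gf 15.9 m [ 0.89 -0.08 -0.19]
```

Call:
arm_command --plan '[0, 0, -0.008, 1, 0, 0, -0.32, 0, 0, -0.016, 2, 0, 0, -0.32, 0, 0, -0.016, 2, 0, 0, -0.32, 0, 0, -0.016, 2, 0, 0, -0.32, 0, 0, -0.016, 2, 0, 0, -0.32, 0, 0, -0.016, 2, 0, 0, -0.32, 0, 0, -0.016, 2, 0, 0, -0.32, 0, 0, 0, 0, 0, 0, -0.32]'

```text
t: 6.7
eef_pos: [0.5658, 0.0018, 0.0835]
tool_rot: [0.001, 0.16, 0.987, 0.0]
wrist_force: [7.2, 3.6, -0.0]
finger_gap: 0.66
gripper_force: 8.3
```

```bash
python3 go.py; python3 - <<'E'
from h import *
a,d=env.snapshot('side'); save('s2.png',cv2.resize(a[110:290,200:440],None,fx=3,fy=3,interpolation=2))
E
```

```text
t 6.7 p [0.5658 0.0018 0.0835] yaw 1.2497 tilt [ 0.002  0.    -1.   ] r 0.124 ang 1.2402 Ftool [-5.7  5.7  0.1] gap 56.12 gf 8.3 m [ 0.7  -1.28 -0.22]
```

View pics/s2.png

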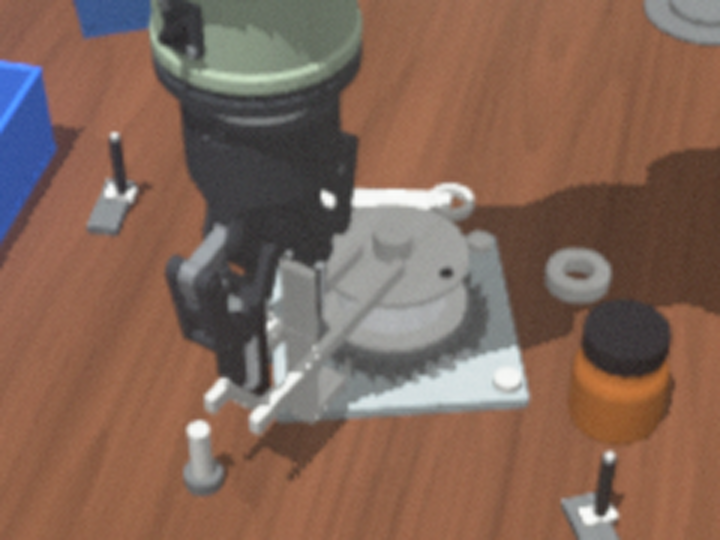

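The lever followed the hand by about 0.1 rad (its end moved from (235,400) to (262,415) in the crop). Now I'll draw the pawl while moving outward.

Call:
arm_command --plan '[0, 0, 0, 0, 1.0, 0, -0.29, 0, 0, 0, 0, 0.6, 0, -0.26, 0, 0, 0, 0, 0.6, 0, -0.23, 0, 0, 0, 0, 0, 0, -0.23]'

```text
t: 7.25
eef_pos: [0.567, 0.0035, 0.084]
tool_rot: [0.002, 0.16, 0.987, 0.0]
wrist_force: [5.8, 0.5, 9.1]
finger_gap: 0.618
gripper_force: 8.7
```

```bash
python3 go.py
```

```text
t 7.25 p [0.567  0.0035 0.084 ] yaw 1.2492 tilt [ 0.003 -0.    -1.   ] r 0.126 ang 1.2352 Ftool [-5.4  2.3 -9. ] gap 52.56 gf 8.7 m [ 0.08 -1.34 -0.16]
```

Call:
arm_command --plan '[0, 0, 0, 0, 0.6, -0.8, -0.2, 0, 0, 0, 0, 0.6, -0.5, -0.17, 0, 0, 0, 0, 0.5, -0.3, -0.145, 0, 0, 0, 0, 0, 0, -0.145]'

```text
t: 7.75
eef_pos: [0.567, 0.0053, 0.0848]
tool_rot: [0.001, 0.16, 0.987, 0.0]
wrist_force: [8.5, 1.7, -4.1]
finger_gap: 0.57
gripper_force: 11.0
```

```bash
python3 go.py
```

```text
t 7.75 p [0.567  0.0053 0.0848] yaw 1.2495 tilt [ 0.002 -0.    -1.   ] r 0.1277 ang 1.2397 Ftool [-7.5  4.3  4.2] gap 48.48 gf 11.0 m [ 0.3  -1.54 -0.07]
```

Call:
arm_command --plan '[0, 0, 0, 0, 0.3, 0.2, -0.13, 0, 0, 0, 0, 0, 0, -0.12, 0, 0, 0, 0, 0, 0, -0.12]'

```text
t: 8.12
eef_pos: [0.5674, 0.0057, 0.0849]
tool_rot: [0.001, 0.16, 0.987, 0.0]
wrist_force: [7.5, 2.4, 0.1]
finger_gap: 0.563
gripper_force: 11.7
```

```bash
python3 go.py
```

```text
t 8.12 p [0.5674 0.0057 0.0849] yaw 1.2495 tilt [ 0.002  0.    -1.   ] r 0.1282 ang 1.2383 Ftool [-6.4  4.7 -0.1] gap 47.82 gf 11.7 m [ 0.42 -1.46 -0.07]
```

Call:
arm_command --plan '[0, 0, 0, 0, 0.2, 0, -0.11, 0, 0, 0, 0, 0, 0, -0.105, 0, 0, 0, 0, 0, 0, -0.105]'

```text
t: 8.5
eef_pos: [0.5674, 0.0059, 0.085]
tool_rot: [0.001, 0.16, 0.987, 0.0]
wrist_force: [7.4, 2.7, 2.6]
finger_gap: 0.554
gripper_force: 21.4
```

```bash
python3 go.py
```

```text
t 8.5 p [0.5674 0.0059 0.085 ] yaw 1.2494 tilt [ 0.002  0.    -1.   ] r 0.1284 ang 1.2387 Ftool [-6.2  4.9 -2.6] gap 47.12 gf 21.4 m [ 0.57 -1.39 -0.17]
```

Call:
arm_command --plan '[0, 0, 0.01, -1.3, 0, 0, -0.105, 0, 0, 0.02, -2.5, 0, 0, -0.105, 0, 0, 0.02, -2.5, 0, 0, -0.105, 0, 0, 0.02, -2.5, 0, 0, -0.105, 0, 0, 0.02, -2.5, 0, 0, -0.105, 0, 0, 0.02, -2.6, 0, 0, -0.105, 0, 0, 0.02, -2.6, 0, 0, -0.105, 0, 0, 0.02, -2.6, 0, 0, -0.105]'

```text
t: 9.5
eef_pos: [0.585, -0.0018, 0.085]
tool_rot: [0.001, 0.234, 0.972, 0.0]
wrist_force: [5.9, 0.6, 2.7]
finger_gap: 0.558
gripper_force: 21.3
```

```bash
python3 go.py
```

```text
t 9.5 p [ 0.585  -0.0018  0.085 ] yaw 1.0984 tilt [ 0.002 -0.    -1.   ] r 0.1283 ang 1.0889 Ftool [-5.   3.2 -2.7] gap 47.42 gf 21.3 m [ 0.13 -1.22 -0.19]
```

Call:
arm_command --plan '[0, 0, 0.02, -2.5, 0, 0, -0.105, 0, 0, 0.022, -2.8, 0, 0, -0.105, 0, 0, 0.022, -2.8, 0, 0, -0.105, 0, 0, 0.022, -2.8, 0, 0, -0.105, 0, 0, 0.022, -2.8, 0, 0, -0.105, 0, 0, 0.022, -2.8, 0, 0, -0.105, 0, 0, 0.022, -2.8, 0, 0, -0.105, 0, 0, 0.022, -2.8, 0, 0, -0.105, 0, 0, 0.022, -2.8, 0, 0, -0.105]'

```text
t: 10.62
eef_pos: [0.6058, -0.0156, 0.0849]
tool_rot: [0.001, 0.328, 0.945, -0.0]
wrist_force: [4.3, -2.9, 2.9]
finger_gap: 0.558
gripper_force: 21.1
```

```bash
python3 go.py
```

```text
t 10.62 p [ 0.6058 -0.0156  0.0849] yaw 0.9019 tilt [ 0.002 -0.001 -1.   ] r 0.1282 ang 0.8941 Ftool [-5.2  0.4 -2.9] gap 47.4 gf 21.1 m [-0.36 -0.99 -0.15]
```

Call:
arm_command --plan '[0, 0, 0.022, -2.8, 0, 0, -0.105, 0, 0, 0.022, -2.8, 0, 0, -0.105, 0, 0, 0.022, -2.8, 0, 0, -0.105, 0, 0, 0.02, -2.5, 0, 0, -0.105, 0, 0, 0.018, -2.3, 0, 0, -0.105, 0, 0, 0.014, -1.8, 0, 0, -0.105]'

```text
t: 11.38
eef_pos: [0.6168, -0.0258, 0.0849]
tool_rot: [0.001, 0.383, 0.924, -0.001]
wrist_force: [1.9, -3.7, 4.3]
finger_gap: 0.557
gripper_force: 20.9
```

```bash
python3 go.py
```

```text
t 11.38 p [ 0.6168 -0.0258  0.0849] yaw 0.7838 tilt [ 0.001 -0.002 -1.   ] r 0.128 ang 0.7767 Ftool [-4.  -1.3 -4.3] gap 47.32 gf 20.9 m [-0.59 -0.78 -0.21]
```

Call:
arm_command --plan '[0, 0, 0.012, -1.5, 0.1, 0, -0.105, 0, 0, 0.012, -1.5, 0.1, 0, -0.105, 0, 0, 0.01, -1.3, 0.1, 0, -0.105, 0, 0, 0.01, -1.3, 0.1, 0, -0.105, 0, 0, 0, 0, 0, 0, -0.105]'

```text
t: 12.0
eef_pos: [0.6207, -0.0298, 0.0849]
tool_rot: [0.001, 0.404, 0.915, -0.001]
wrist_force: [0.5, -6.7, 7.1]
finger_gap: 0.56
gripper_force: 20.5
```

```bash
python3 go.py
```

```text
t 12.0 p [ 0.6207 -0.0298  0.0849] yaw 0.7398 tilt [ 0.    -0.002 -1.   ] r 0.128 ang 0.7329 Ftool [-5.3 -4.1 -7.1] gap 47.63 gf 20.5 m [-0.89 -0.39 -0.21]
```

Call:
arm_command --plan '[0, 0, 0.008, -1.0, -0.2, -0.3, -0.105, 0, 0, 0.008, -1.0, 0, 0, -0.105, 0, 0, 0.008, -1.0, 0, 0, -0.105, 0, 0, 0.008, -1.0, 0, 0, -0.105, 0, 0, 0, 0, 0, 0, -0.105]'

```text
t: 12.62
eef_pos: [0.6232, -0.0328, 0.085]
tool_rot: [0.0, 0.418, 0.908, -0.001]
wrist_force: [2.2, -5.5, 0.3]
finger_gap: 0.553
gripper_force: 20.9
```

```bash
python3 go.py
```

```text
t 12.62 p [ 0.6232 -0.0328  0.085 ] yaw 0.7082 tilt [ 0.    -0.002 -1.   ] r 0.128 ang 0.7027 Ftool [-5.6 -2.  -0.2] gap 47.04 gf 20.9 m [-0.82 -0.72 -0.14]
```

Call:
arm_command --plan '[0, 0, 0.006, -0.75, 0, 0, -0.105, 0, 0, 0.006, -0.75, 0, 0, -0.105, 0, 0, 0.006, -0.75, 0, 0, -0.105, 0, 0, 0, 0, 0, 0, -0.105]'

```text
t: 13.12
eef_pos: [0.6246, -0.0346, 0.085]
tool_rot: [0.0, 0.426, 0.905, -0.001]
wrist_force: [1.8, -5.7, 0.8]
finger_gap: 0.555
gripper_force: 20.8
```

```bash
python3 go.py
```

```text
t 13.12 p [ 0.6246 -0.0346  0.085 ] yaw 0.6901 tilt [ 0.    -0.002 -1.   ] r 0.1279 ang 0.685 Ftool [-5.6 -2.2 -0.8] gap 47.19 gf 20.8 m [-0.89 -0.64 -0.13]
```

Call:
arm_command --plan '[0, 0, 0.006, -0.75, 0, 0, -0.105, 0, 0, 0.006, -0.75, 0, 0, -0.105, 0, 0, 0.006, -0.75, 0, 0, -0.105, 0, 0, 0, 0, 0, 0, -0.105]'

```text
t: 13.62
eef_pos: [0.626, -0.0363, 0.085]
tool_rot: [0.0, 0.434, 0.901, -0.001]
wrist_force: [1.3, -6.1, 1.5]
finger_gap: 0.555
gripper_force: 20.8
```

```bash
python3 go.py
```

```text
t 13.62 p [ 0.626  -0.0363  0.085 ] yaw 0.6722 tilt [ 0.    -0.002 -1.   ] r 0.1279 ang 0.6674 Ftool [-5.6 -2.8 -1.5] gap 47.21 gf 20.8 m [-0.92 -0.65 -0.15]
```

Call:
arm_command --plan '[0, 0, 0.006, -0.75, -0.1, 0, -0.105, 0, 0, 0.006, -0.75, 0, 0, -0.105, 0, 0, 0.006, -0.75, 0, 0, -0.105, 0, 0, 0, 0, 0, 0, -0.105]'

```text
t: 14.12
eef_pos: [0.6272, -0.0379, 0.0849]
tool_rot: [0.0, 0.442, 0.897, -0.001]
wrist_force: [0.4, -5.4, 1.7]
finger_gap: 0.558
gripper_force: 20.1
```

```bash
python3 go.py
```

```text
t 14.12 p [ 0.6272 -0.0379  0.0849] yaw 0.6546 tilt [-0.    -0.002 -1.   ] r 0.1279 ang 0.6523 Ftool [-4.5 -3.  -1.7] gap 47.43 gf 20.1 m [-1.06 -0.47  0.08]
```

Call:
arm_command --plan '[0, 0, 0.004, -0.5, -0.1, 0, -0.105, 0, 0, 0.004, -0.5, 0, 0, -0.105, 0, 0, 0, 0, 0, 0, -0.105]'

```text
t: 14.5
eef_pos: [0.6274, -0.0381, 0.0849]
tool_rot: [-0.0, 0.446, 0.895, -0.001]
wrist_force: [-2.6, -4.9, 3.1]
finger_gap: 0.556
gripper_force: 18.2
```

```bash
python3 go.py
```

```text
t 14.5 p [ 0.6274 -0.0381  0.0849] yaw 0.647 tilt [-0.001 -0.001 -1.   ] r 0.1279 ang 0.6496 Ftool [-2.4 -5.  -3. ] gap 47.3 gf 18.2 m [-0.94  0.14  0.25]
```

Call:
arm_command --plan '[0, 0, 0, -0.4, -0.2, 0, -0.105, 0, 0, 0, -0.2, 0, 0, -0.105, 0, 0, 0, 0, 0, 0, -0.105]'

```text
t: 14.88
eef_pos: [0.6275, -0.0382, 0.0849]
tool_rot: [-0.001, 0.446, 0.895, -0.0]
wrist_force: [-4.9, -3.4, 3.7]
finger_gap: 0.563
gripper_force: 17.8
```

```bash
python3 go.py; python3 - <<'E'
from h import *
ims=[]
for c,(r,k) in dict(top=(140,290),side=(150,230)).items():
    a,d=env.snapshot(c); ims.append(cv2.resize(a[r:r+110,k:k+190],None,fx=2.7,fy=2.7,interpolation=2))
save('c3.png',np.vstack(ims))
E
```

```text
t 14.88 p [ 0.6275 -0.0382  0.0849] yaw 0.6471 tilt [-0.001 -0.    -1.   ] r 0.128 ang 0.6483 Ftool [ 0.2 -5.9 -3.7] gap 47.88 gf 17.8 m [-0.72  0.68  0.19]
```

View pics/c3.png

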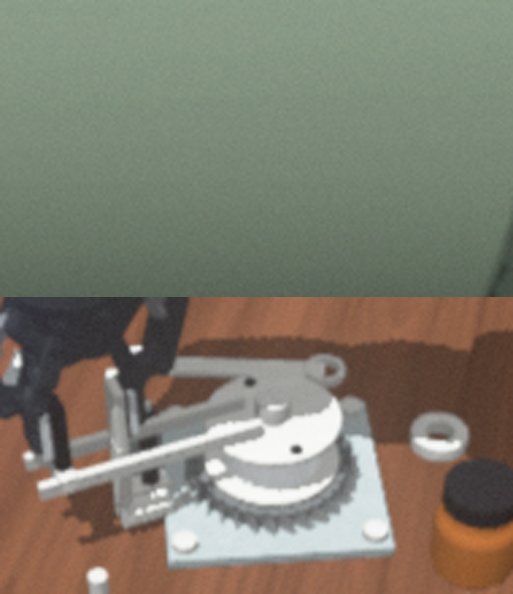

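Contact with the post shows clearly: the TCP stopped advancing and the tangential load went from -5.6 to about 0. In the side crop the far rail lies on the post near (150,465). I'll release gently, moving the hand back inward as the pawl seats, then lift.

Call:
arm_command --plan '[0, 0, 0, 0, -0.4, 0, -0.13, 0, 0, 0, 0, -0.8, 0, -0.17, 0, 0, 0, 0, -0.9, 0, -0.22, 0, 0, 0, 0, -0.9, 0, -0.27, 0, 0, 0, 0, -0.9, 0, -0.32, 0, 0, 0, 0, -0.5, 0, -0.38, 0, 0, 0, 0, 0, 0, -0.5, 0, 0, 0, 0, 0, 0, -0.65, 0, 0, 0, 0, 0, 0, -0.65, 0, 0, 0, 0, 0, 0, -0.65]'

```text
t: 16.23
eef_pos: [0.6246, -0.0407, 0.085]
tool_rot: [0.0, 0.446, 0.895, -0.0]
wrist_force: [-0.4, 1.0, 1.0]
finger_gap: 0.822
gripper_force: 0.0
```

```bash
python3 go.py
```

```text
t 16.23 p [ 0.6246 -0.0407  0.085 ] yaw 0.647 tilt [-0. -0. -1.] r 0.1242 ang 0.6471 Ftool [ 1.   0.3 -1. ] gap 69.89 gf 0.0 m [-0.    0.03  0.  ]
```

Free of contact. I'll lift straight up, then back away.

Call:
arm_command --plan '[0, 0, 0, 0, 0, -8, -0.65, 0, 0, 0, 0, 0, -15, -0.65, 0, 0, 0, 0, 0, -25, -0.65, 0, 0, 0, 0, 0, -35, -0.65, 0, 0, 0, 0, 0, -40, -0.65, 0, 0, 0, 40, 0, -10, -0.65, 0, 0, 0, 40, 20, 0, -0.65, 0, 0, 0, 40, 30, 0, -0.65, 0, 0, 0, 40, 30, 0, -0.65, 0, 0, 0, 0, 0, 0, -0.65]'

```text
t: 17.48
eef_pos: [0.5914, 0.1394, 0.2188]
tool_rot: [-0.0, 0.443, 0.896, 0.001]
wrist_force: [0.2, -1.1, -0.6]
finger_gap: 0.819
gripper_force: 0.0
```

```bash
python3 go.py; python3 - <<'E'
from h import *
a,d=env.snapshot('side'); save('s4.png',cv2.resize(a[120:310,210:450],None,fx=3,fy=3,interpolation=2))
E
```

```text
t 17.48 p [0.5914 0.1394 0.2188] yaw 0.6522 tilt [ 0.     0.002 -1.   ] r 0.2633 ang 1.3179 Ftool [-1.  -0.5  0.6] gap 69.59 gf 0.0 m [-0.03  0.    0.02]
```

View pics/s4.png

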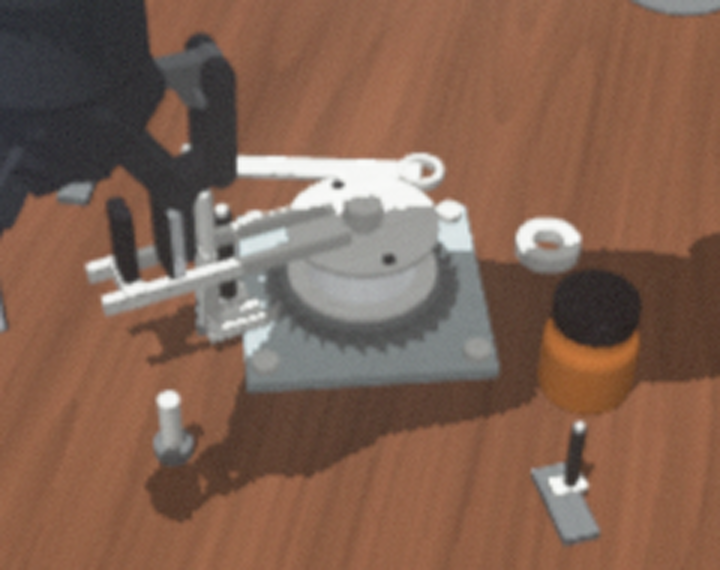

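The lever rests against the post (about (222,250)). The bolt (170,425), jar (590,340), ring (547,243) and spanner (330,167) haven't moved, and the hand is clear. Handing in.

```bash
python3 -c "
from bench import env
print(env.sign_off())"
```

```text
the job is handed in; nothing more can be done
None
```

The job is handed in: I eased the winch back with the pawl drawn until the lever rested on the rubber stop post, then let go and lifted clear. It took about 17.5 s, squeeze readings peaked near 21 N, and the last picture shows the spanner, jar, ring and bolt where they were.

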